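# Unclip a filling spout and pack it in the parts tray

## Robot

A 6-joint arm with a two-finger parallel gripper is mounted at the origin on a cart in front of the work surface, level with it; the furniture and walls round the work are solid. World frame = base frame: x ahead of the robot, y to its left, z up, the work surface at z = 0. Lengths are in m, angles in degrees, forces in N, time in s.
With the tool pointing down it reaches from about 0.375 to 0.9 m from the base axis. Payload 3.1 kg.
Tool frame: the origin (TCP) lies on the centre line of the jaws, within the pads' length; the fingertips stand 8 mm ahead of it and the grasp point (between the pads) lies 11 mm behind it; y points along the fingers, x is the direction in which the jaws open and shut, and the axes are right-handed (so a half turn about y gives the same grasp; the last joint's range is limited). The gripper opens to 87 mm and grips with 3 to 60 N. Pads are 19 mm wide; open, the fingers measure 117 mm over their backs; the gripper's body (75 mm by 190 mm) begins 51 mm behind the grasp point.
Start: joints at [-73.482, 30.224, 82.088, -0, 67.689, -10.227], TCP at [0.281, -0.558, 0.197] pointing down, gripper open.
Joint ranges: [-176.69, 176.69], [-43.24, 126.21], [12.49, 139.97], [-82, 262], [0, 151.66], [-163.58, 163.58]. Speed limits (degrees/s): [159.86, 159.86, 180, 180, 180, 180].

## Interface

Orientations are given as a 3x3 rotation matrix whose columns are the frame's x, y, z axes.
In Python, from rig import read_state, imaging, job, spotter gives the robot as it stands.
- The arm moves only by the tool apply_moves, never from a script. Its argument "steps" is a list of rows, each an object of numbers: "x", "y", "z": the shift along the world's x, y, z in mm; "spin": the turn about the world's z in rad. In form: [{"x": .., "y": .., "z": .., "spin": ..}, ...]. A call has 1 to 12 rows; each row shifts and turns the pose as measured when the row begins; what a row does not reach is not made up. A row lasts 1/10 s, in which the tool goes at most 50 mm and 8.59 degrees, less where a joint would pass 70% of its speed; a pose out of reach is approached as far as the arm can. A call is refused whole if a number of a shift passes 50 or a number of a turn 0.15, either way. A call with a gripper value outside its range is refused whole. "grip" is the finger opening in mm, from 0 to 87, set as the call begins (left out, the last holds). The fingers move at their own pace and stop on an object; the grip force is fixed at half the most. Time passes only in rows, so rows that do not move let the fingers close. It gives the time, the measured TCP pose, the force and the opening at its end, in the units of the state.
- read_state(): the state, without advancing time (a new reading comes with each control period).
- imaging.capture(name): name is "scene" or "side" or "wrist"; returns the picture (384x512x3 uint8, red, green, blue); there is no depth.
- imaging.camera_params(name): a dict with "fov_y" (degrees; the focal length in pixels is half the picture's height over the tangent of half this angle, whatever the lens; pixels are square), "cx", "cy" (the principal point, pixels), "R" (3x3) and "t" (3): a world point X has camera coordinates R X + t. Camera axes: x right, y down, z forward; pixel columns grow to the right and rows downward; lengths in m; the calibration is good to about 2 mm. The wrist camera is an equidistant fisheye: a pixel r from the principal point sees the ray r / f radians off the axis. A picture is of the moment at which its call begins: read the wrist's pose just before it. camera_params takes no time and is no camera call; for the wrist camera it gives the pose at the moment of the call.
- job.hand_in(): hands the job in, once; it reports no verdict.
Trained networks look in the newest picture that a camera, given by its name, has taken for a name from the list of things; names that differ only in an ending like _2 or _b are one class to them, and where a whole thing is asked for, a point or a joint stands for the part that bears it (a point fixed in the world has none). Each returns a list of dicts, best first, with "score" (0 to 1); they miss things now and then, are a little off and sometimes report something else, mostly with a low value. They report only what shows in the picture. A call takes as long as a camera call. They do not tell look-alikes from the thing itself.
- spotter.cut_out(name, camera): "mask" (384x512 bool, what is visible of it) and "rect" ([left, top, width, height] in pixels, round what is visible of it).
The state is a dict: "time_s": time; "joint_positions": joint angles; "qvel": joint speeds; "tau": joint torques, N m; "position": TCP position; "tcp_rot": TCP orientation; "force": force on the tool from outside, world axes, zero at the start; "moment": the same for the moment, N m; "opening": opening from 0.0 (shut) to 1.0 (fully open).
Only numpy, scipy, OpenCV 4.12 (cv2) and the standard library are available. Lean on these libraries where they do the work, as an engineer would, in place of code of your own. Each camera call takes 0.05 s, during which the arm holds its last target.

## Task

Take the filling spout off the filling stand for cleaning: a spring keeps its hook caught, so squeeze the blue release button on the side of its collar, push the spout home into the socket to free the hook, then keep the button squeezed and draw the spout straight out along its slope. Lay it flat in the free half of the grey parts tray, lengthways beside the two tape rolls that stay in there, set down by hand and not dropped, and let go. Do not knock over the two dye bottles that stand behind.

Things in the scene. Friction and masses are not known exactly. Their poses are not given: they have to be found in the camera images.
- spout_center (a point): Centre of the spout's grip collar: a white block 48 mm long (x), 32 mm wide (y, without the button), 30 mm high (z). x = the spout's long axis, pointing into the socket, rising 0.36 rad above level (play 0.06), so the spout slopes down and out toward the robot; y = across, level, to the side with the blue button; z = square to both, mostly up. At the start it is about 29 mm in front of the socket's mouth.
- spout: The whole loose spout (about 330 g), origin and axes as spout_center: from the collar a 14 mm steel tube with an 18 mm black tip runs to x = -114 mm; a flat white tongue and the blue latch arm run into the socket, to x = +64 mm. 178 mm long in all.
- release_button (a point): Middle of the outer face of the blue release button (24 mm along x, 22 mm high) on the collar's +y side, 25 mm from the spout's axis when out. Axes as spout_center. Collar and button together are 41 mm wide with the button out, 33 mm with it right in. Keep it right in for the first 25 mm of the pull.
- release (a joint): Travel of the button into the collar, m: 0 = out, 0.0075 = right in; spring 7 N, 12 N right in. While the ejector spring holds the spout out against its hook (as at the start) a lip blocks the hook: with a squeeze of 40 N the button stops 3 to 4 mm in (37 mm over collar and button; harder bends it further but frees nothing). It gives fully once the spout is pushed 4 to 5 mm further in, which takes 10 to 20 N.
- socket_mouth (a point): Centre of the socket's mouth on the fixed grey filling stand (base 150 x 140 mm, column 222 mm high, head 60 mm wide, 46 mm high). Axes: x inward along the spout, y across, z mostly up. Pushed home, 5 mm in, the collar stops on the mouth face. An ejector spring pushes out with 4 N (5 N when home). The spout is clear with its centre 70 mm in front of the mouth.
- tray_floor (a point): Centre of the inner floor of the grey parts tray (fixed; inside 252 mm along x by 232 mm along y, walls 5 mm thick rising 27 mm above the floor; z up). The tape rolls lie in its +y half.
- free_half (a point): Centre, on the floor, of the empty half of the tray (the tray's -y half: 56 mm to -y of tray_floor; axes as tray_floor). The spout is to lie here, its length along the tray's x, either way round. Lying flat, the collar's centre is 15 mm above the floor.
- mask_center (a point): Centre of the flat masking tape roll in the tray, 100 mm across, 25 mm high, loose. Stays in the tray.
- spare_center (a point): Centre of the taller brown tape roll in the tray, 92 mm across, 48 mm high, loose. Stays in the tray.
- tint_green: Slim dye bottle with a green cap, 40 mm across, 166 mm high, loose, standing behind the work; origin under its foot. Not to be knocked over.
- tint_red_b: Slim pink dye bottle with a blue cap, 44 mm across, 186 mm high, loose, standing behind the work; origin under its foot. Not to be knocked over.
Not all that is in view belongs to the job. Of the things that look like the part that bears mask_center, the middle-sized one is meant.

How it is judged (in metres and radians):
On the way, in this order (a step that is already met when the one before it is completed fails the run):
1. the spout is drawn clear of the socket and held in the fingers (distance between spout_center and socket_mouth above 0.07 m and contact force between the fingers and spout above 1 N), for 0.1 s.
2. the spout, still held, is lowered into the free half of the tray to within about 1 cm of the floor (z of spout_center in the frame of tray_floor between 0 and 0.027 m and horizontal distance between spout_center and free_half below 0.1 m and contact force between the fingers and spout above 1 N), for 0.05 s.
At the end, for the whole second after the job is handed in: The spout lies flat and released on the tray floor (collar centre under 22 mm above it) in the free half (0 to 105 mm to -y of the middle, within 90 mm lengthways), within 0.25 rad of the tray's length, button out, at rest; both tape rolls lie in the tray, centres within 100 mm of its middle (z of spout_center in the frame of tray_floor below 0.022 m and x of spout_center in the frame of tray_floor between -0.09 and 0.09 m and y of spout_center in the frame of tray_floor between -0.105 and 0 m and angle between the x axis of spout_center and the x axis of tray_floor, either way round below 0.25 rad and x of mask_center in the frame of tray_floor between -0.1 and 0.1 m and y of mask_center in the frame of tray_floor between -0.1 and 0.1 m and z of mask_center in the frame of tray_floor below 0.03 m and x of spare_center in the frame of tray_floor between -0.1 and 0.1 m and y of spare_center in the frame of tray_floor between -0.1 and 0.1 m and z of spare_center in the frame of tray_floor below 0.04 m and value of joint release below 0.002 m and contact force between the fingers and spout below 0.1 N and linear speed of spout below 0.02 m/s); the robot touches nothing.
It fails at once if the green-capped dye bottle is knocked over (angle between tint_green's own z axis and vertical above 0.5 rad).
It fails at once if the blue-capped dye bottle is knocked over (angle between tint_red_b's own z axis and vertical above 0.5 rad).
It also fails if it takes over 42 s, if anything falls off the work surface, if the arm or the gripper's body presses on something with over 40 N, if the wrist force passes 120 N, or if a joint passes its speed limit or range.

## Working session

There is one attempt and no reset: what is moved stays moved. The work goes in short steps, Python scripts to look and compute and a tool call to move; the robot and the scene stay as the last step left them, time stands still between calls to the robot, and variables do not carry over. Pictures are saved under pics/ and viewed, and the job is handed in when it is done.

Besides the shell and the picture viewer there is one more tool, called by a JSON object that holds its "api" and its "payload", one argument or row to a line. apply_moves: Moves the arm, as the interface text tells. Its arguments: {"type":"object","properties":{"steps":{"type":"array"},"grip":{"type":"number"}},"required":["steps"]}

```bash
mkdir -p pics; ls
python3 - <<'E'
from rig import read_state, imaging, job, spotter
import cv2, numpy as np
s=read_state(); print({k:np.round(v,3).tolist() for k,v in s.items()})
for c in ["scene","side","wrist"]:
    im=imaging.capture(c); cv2.imwrite(f"pics/{c}0.png",im[:,:,::-1])
    p=imaging.camera_params(c); print(c,{k:np.round(v,4).tolist() for k,v in p.items()})
E
```

```text
pics
{'time_s': 0.0, 'joint_positions': [-73.485, 30.279, 82.158, -0.001, 67.689, -10.228], 'qvel': [-0.053, 0.006, -0.041, -0.171, -0.074, 0.071], 'tau': [0.001, -44.003, -17.659, 0.063, 0.058, -0.0], 'position': [0.281, -0.557, 0.196], 'tcp_rot': [[0.45, -0.001, 0.893], [-0.893, 0.002, 0.45], [-0.002, -1.0, 0.0]], 'force': [-0.339, -0.164, -0.244], 'moment': [0.02, 0.01, 0.05], 'opening': 1.003}
scene {'fov_y': 51.1956, 'cx': 257.2052, 'cy': 196.688, 'R': [[-0.69, -0.7236, 0.0185], [-0.4299, 0.3891, -0.8148], [0.5823, -0.5701, -0.5795]], 't': [0.4491, 0.3323, 0.994]}
side {'fov_y': 52.225, 'cx': 258.8571, 'cy': 191.3944, 'R': [[-0.8247, -0.5654, 0.0126], [-0.3449, 0.4853, -0.8034], [0.4481, -0.667, -0.5952]], 't': [0.5013, 0.2662, 1.1575]}
wrist {'fov_y': 65.7065, 'cx': 252.5163, 'cy': 194.0636, 'R': [[0.4502, -0.8929, -0.0012], [-0.8657, -0.4369, 0.2442], [-0.2186, -0.1089, -0.9697]], 't': [-0.6246, -0.0296, 0.3893]}
```

View pics/scene0.png

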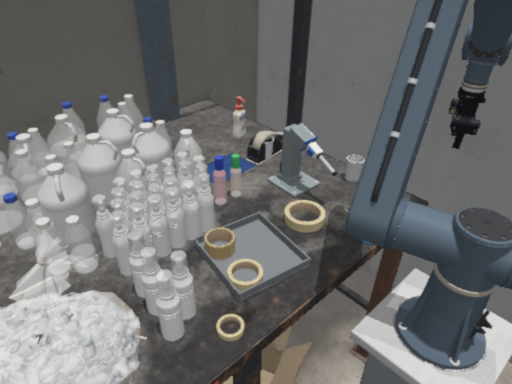

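View pics/side0.png

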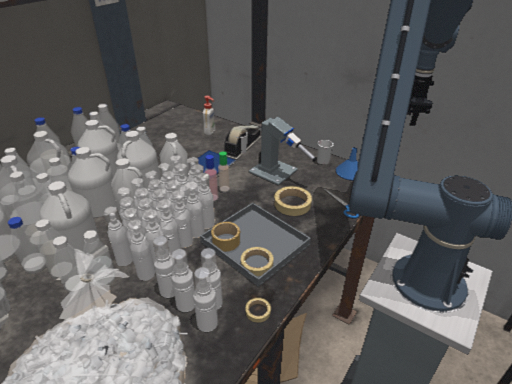

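View pics/wrist0.png

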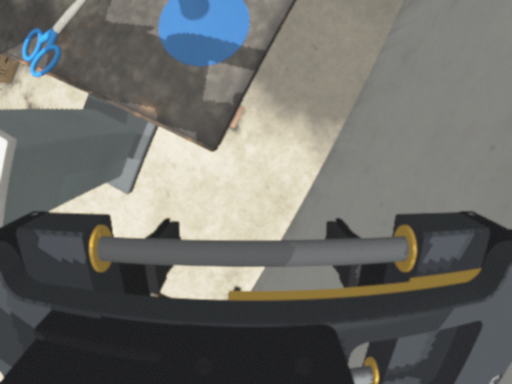

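```bash
cat > h.py <<'E'
from rig import read_state, imaging, job, spotter
import cv2, numpy as np
def K(p):
    f=192/np.tan(np.radians(p['fov_y'])/2); return f
def ray(c,uv,p=None):
    p=p or imaging.camera_params(c); f=K(p); R=np.array(p['R']);t=np.array(p['t'])
    a=(uv[0]-p['cx'])/f; b=(uv[1]-p['cy'])/f
    if c=='wrist':
        r=np.hypot(a,b); d=np.array([a/r*np.sin(r),b/r*np.sin(r),np.cos(r)]) if r>1e-9 else np.array([0,0,1.])
    else: d=np.array([a,b,1.]); d/=np.linalg.norm(d)
    return -R.T@t, R.T@d
def proj(c,X,p=None):
    p=p or imaging.camera_params(c); f=K(p); q=np.array(p['R'])@np.array(X)+np.array(p['t'])
    if c=='wrist':
        rr=np.hypot(q[0],q[1]); th=np.arctan2(rr,q[2]); return np.array([p['cx']+f*th*q[0]/rr,p['cy']+f*th*q[1]/rr])
    return np.array([p['cx']+f*q[0]/q[2],p['cy']+f*q[1]/q[2]])
def tri(rays):
    A=np.zeros((3,3));b=np.zeros(3)
    for o,d in rays:
        M=np.eye(3)-np.outer(d,d);A+=M;b+=M@o
    X=np.linalg.solve(A,b); return X,[np.linalg.norm((np.eye(3)-np.outer(d,d))@(X-o)) for o,d in rays]
def onz(c,uv,z,p=None):
    o,d=ray(c,uv,p); return o+d*(z-o[2])/d[2]
E
python3 - <<'E'
from h import *
ims={c:imaging.capture(c) for c in ["scene","side"]}
for c in ims:
    o,_=ray(c,(0,0)); print(c,"cam at",o.round(3))
for n in ["spout","release_button","tray_floor","mask_center","spare_center","tint_green","tint_red_b"]:
    for c in ims:
        try:
            for d in spotter.cut_out(n,c)[:4]:
                ys,xs=np.nonzero(d['mask']); print(n,c,round(d['score'],2),[round(float(v)) for v in d['rect']],(xs.mean().round(1),ys.mean().round(1)),len(xs))
        except Exception as e: print(n,c,e)
cr=ims['scene'][110:210,240:380]; a=cv2.resize(cr[:,:,::-1],None,fx=5.5,fy=5.5,interpolation=3); cv2.imwrite('pics/s1.png',a)
cr=ims['side'][110:200,230:340]; a=cv2.resize(cr[:,:,::-1],None,fx=6,fy=6,interpolation=3); cv2.imwrite('pics/d1.png',a)
E
```

```text
scene cam at [-0.126  0.762  0.838]
side cam at [-0.014  0.926  0.897]
spout scene 0.76 [306, 140, 30, 39] (np.float64(318.8), np.float64(155.2)) 336
spout side 0.76 [286, 130, 31, 32] (np.float64(296.6), np.float64(143.7)) 189
release_button scene 0.39 [309, 149, 1, 7] (np.float64(310.1), np.float64(151.4)) 39
release_button side 0.46 [287, 142, 11, 2] (np.float64(289.8), np.float64(142.0)) 20
tray_floor scene 0.7 [196, 213, 112, 88] (np.float64(257.2), np.float64(254.3)) 4398
mask_center scene 0.97 [228, 259, 35, 34] (np.float64(244.9), np.float64(273.4)) 554
mask_center scene 0.82 [284, 196, 42, 35] (np.float64(303.8), np.float64(215.6)) 846
mask_center scene 0.77 [219, 314, 24, 25] (np.float64(230.1), np.float64(327.3)) 376
mask_center side 0.77 [238, 248, 38, 28] (np.float64(256.9), np.float64(259.2)) 556
mask_center side 0.75 [246, 294, 27, 27] (np.float64(256.9), np.float64(309.8)) 317
mask_center side 0.73 [279, 188, 34, 29] (np.float64(292.9), np.float64(200.6)) 680
spare_center scene 0.79 [206, 223, 31, 36] (np.float64(219.9), np.float64(242.2)) 799
spare_center side 0.79 [212, 224, 28, 27] (np.float64(225.5), np.float64(235.9)) 642
tint_green scene 0.81 [231, 156, 12, 44] (np.float64(235.7), np.float64(176.7)) 499
tint_green side 0.75 [218, 152, 10, 40] (np.float64(223.1), np.float64(173.1)) 359
tint_red_b scene 0.77 [213, 157, 16, 50] (np.float64(219.5), np.float64(182.1)) 563
```

View pics/s1.png

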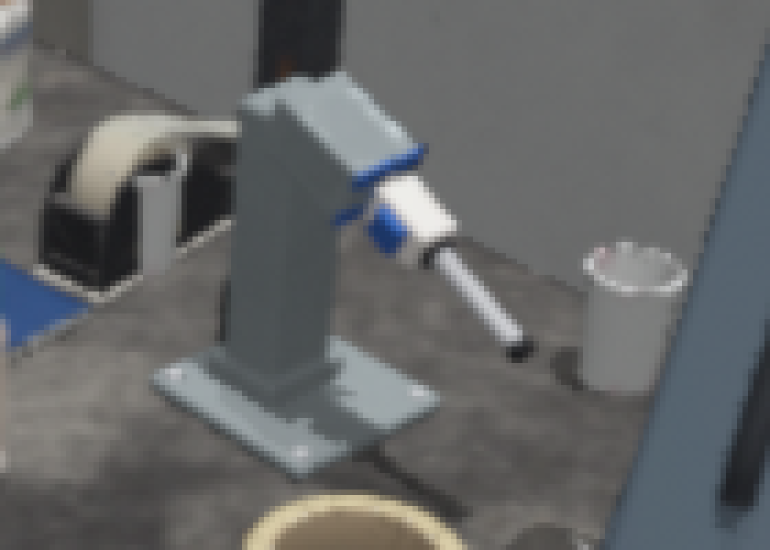

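View pics/d1.png

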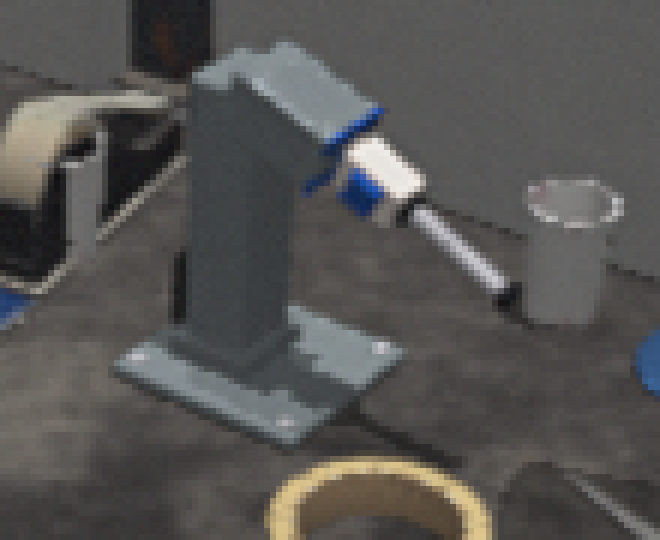

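Run:
```python
from h import *
for n,a,b in [("tip",(334.5,173.6),(314.7,159.2)),("ring",(318.7,156.4),(297.8,144.7)),("button",(310.3,151.5),(290.2,142)),("green cap top",(236,157),(223.3,152.5))]:
    X,e=tri([ray('scene',a),ray('side',b)]); print(n,X.round(4),np.round(e,4))
for c,uvs in {'scene':[(268,175),(303,166+10),(320,183),(295,195)]}.items():
    for uv in uvs: print(onz(c,uv,0.01).round(3))
for n,z,a,b in [("mask",.03,(244.9,273.4),(256.9,259.2)),("spare",.03,(219.9,242.2),(225.5,235.9)),("bigroll",.02,(303.8,215.6),(292.9,200.6)),("green",.08,(235.7,177.5),(223.1,172))]:
    print(n,onz('scene',a,z).round(3),onz('side',b,z).round(3))
# tray outline
im=imaging.capture('scene'); m=spotter.cut_out('tray_floor','scene')[0]['mask']
cs,_=cv2.findContours(m.astype('uint8'),0,2); c=max(cs,key=cv2.contourArea); h=cv2.convexHull(c)
ap=cv2.approxPolyDP(h,4,True)[:,0]; print(ap.tolist())
for p in ap: print(p,onz('scene',p,.03).round(3))
a=cv2.resize(im[200:350,180:340][:,:,::-1],None,fx=4,fy=4,interpolation=3); cv2.imwrite('pics/tray.png',a)
```

```text
tip [ 0.5065 -0.2147  0.1324] [0. 0.]
ring [ 0.5885 -0.2282  0.1591] [0.0009 0.0009]
button [ 0.609  -0.2049  0.1765] [0.0007 0.0007]
green cap top [ 0.7832 -0.0225  0.1545] [0.0031 0.0031]
[ 0.783 -0.183  0.01 ]
[ 0.687 -0.279  0.01 ]
[ 0.612 -0.289  0.01 ]
[ 0.623 -0.161  0.01 ]
mask [0.446 0.242 0.03 ] [0.45  0.242 0.03 ]
spare [0.591 0.212 0.03 ] [0.59  0.216 0.03 ]
bigroll [ 0.514 -0.083  0.02 ] [ 0.513 -0.081  0.02 ]
green [ 0.77  -0.008  0.08 ] [ 0.779 -0.012  0.08 ]
[[259, 212], [306, 253], [309, 264], [239, 300], [197, 248], [195, 238]]
[259 212] [0.619 0.023 0.03 ]
[306 253] [0.386 0.057 0.03 ]
[309 264] [0.351 0.085 0.03 ]
[239 300] [0.388 0.315 0.03 ]
[197 248] [0.617 0.278 0.03 ]
[195 238] [0.657 0.256 0.03 ]
```

View pics/tray.png

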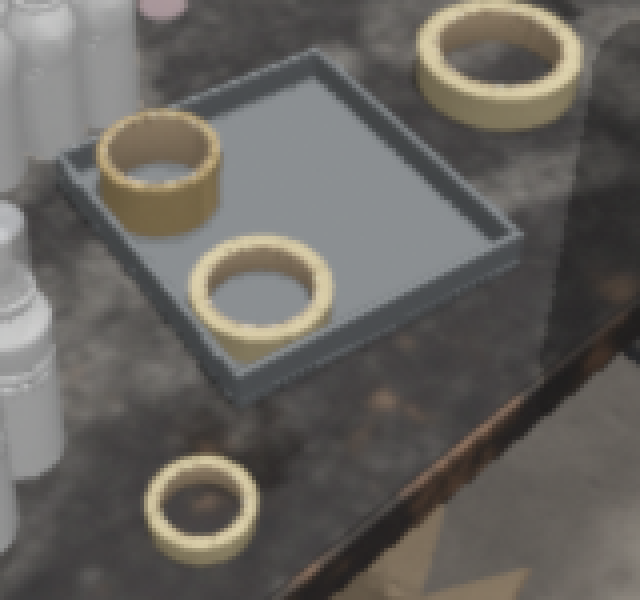

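Run:
```python
from h import *
s=read_state(); R=np.array(s['tcp_rot']); o,d=ray('wrist',(252.5,194.1)); print((R.T@(o-np.array(s['position']))).round(3),(R.T@d).round(3), s['time_s'])
print(onz('scene',(355,178),0), onz('side',(324,162),0))
```

```text
[ 0.    -0.187  0.066] [ 0.     0.97  -0.245] 1.05
[ 0.55153062 -0.43179416  0.        ] [ 0.55330029 -0.41545472  0.        ]
```

{"api": "apply_moves", "payload": {
  "steps": [
    {"x": 15,"y": 25,"z": 40,"spin": -0.12},
    {"x": 15,"y": 25,"z": 40,"spin": -0.12},
    {"x": 15,"y": 30,"z": 40,"spin": -0.12},
    {"x": 15,"y": 30,"z": 30,"spin": -0.12},
    {"x": 20,"y": 35,"spin": -0.12},
    {"x": 20,"y": 35,"spin": -0.04},
    {"x": 20,"y": 35},
    {"x": 20,"y": 35},
    {"x": 20,"y": 30},
    {"x": 20,"y": 30},
    {"x": 10,"y": 20},
    {}
  ]
}}

```text
invalid input at $.steps[4]: expected keys x, y, z, spin
```

{"api": "apply_moves", "payload": {
  "steps": [
    {"x": 15,"y": 25,"z": 40,"spin": -0.12},
    {"x": 15,"y": 25,"z": 40,"spin": -0.12},
    {"x": 15,"y": 30,"z": 40,"spin": -0.12},
    {"x": 15,"y": 30,"z": 30,"spin": -0.12},
    {"x": 20,"y": 35,"z": 0,"spin": -0.12},
    {"x": 20,"y": 35,"z": 0,"spin": -0.04},
    {"x": 20,"y": 35,"z": 0,"spin": 0},
    {"x": 20,"y": 35,"z": 0,"spin": 0},
    {"x": 20,"y": 30,"z": 0,"spin": 0},
    {"x": 20,"y": 30,"z": 0,"spin": 0},
    {"x": 10,"y": 20,"z": 0,"spin": 0},
    {"x": 0,"y": 0,"z": 0,"spin": 0}
  ]
}}

```text
time_s: 2.25
position: [0.4748, -0.2167, 0.3515]
tcp_rot: [[-0.203, 0.013, 0.979], [-0.979, -0.001, -0.204], [-0.002, -1.0, 0.013]]
force: [-0.1, -0.1, 0.2]
opening: 1.003
```

Run:
```python
from h import *
p=imaging.camera_params('wrist');im=imaging.capture('wrist'); cv2.imwrite('pics/w1.png',im[:,:,::-1])
np.savez('w1.npz',im=im,**p)
for X in [(0.5065,-.2147,.1324),(.5885,-.2282,.1591),(.609,-.2049,.1765)]: print(proj('wrist',X,p).round(1))
for n in ['spout','release_button']:
    for d in spotter.cut_out(n,'wrist')[:3]: print(n,d['score'],np.round(d['rect']))
```

```text
[246.5 149.1]
[243.2  86.2]
[220.5  72.6]
spout 0.93 [216.  52.  35. 103.]
release_button 0.54 [ 17. 116. 114. 125.]
release_button 0.52 [24. 16. 74. 42.]
release_button 0.46 [213.  52.  16.  30.]
```

View pics/w1.png

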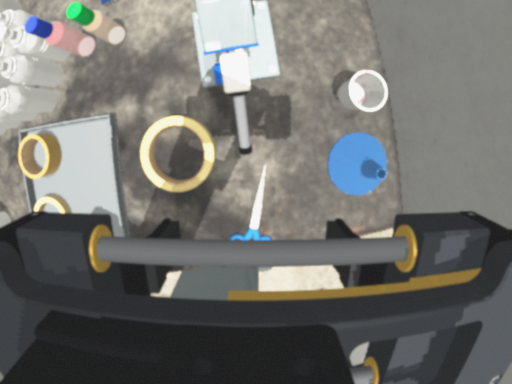

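Run:
```python
from h import *
im=np.load('w1.npz')['im']
a=cv2.resize(im[0:160,180:300][:,:,::-1],None,fx=5,fy=5,interpolation=3)[:,:]; a=cv2.resize(a,(450,600)) if 0 else a
cv2.imwrite('pics/w1c.png',a[0:800][:600]); cv2.imwrite('pics/w1d.png',a[200:800])
```

```text
(no output)
```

View pics/w1d.png

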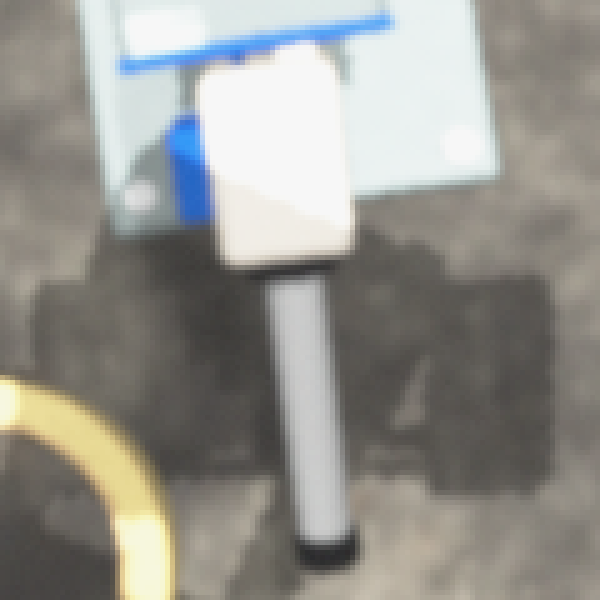

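```bash
cat > fit.py <<'E'
from h import *
from scipy.optimize import least_squares
w=np.load('w1.npz'); P={'wrist':{k:w[k] for k in ['fov_y','cx','cy','R','t']},'scene':imaging.camera_params('scene'),'side':imaging.camera_params('side')}
obs=[('wrist',(24,16,15),(220,53.4)),('wrist',(24,-16,15),(247.2,48.6)),('wrist',(-24,16,15),(224.6,93.2)),('wrist',(-24,-16,15),(250.8,90.2)),
('wrist',(-114,0,0),(245.5,152)),
('scene',(-114,0,0),(334.5,173.2)),('side',(-114,0,0),(314.7,159)),
('scene',(-24,0,0),(318.5,156.2)),('side',(-24,0,0),(297.8,144.7)),
('scene',('b',25,0),(310.3,151.7)),('side',('b',25,0),(290.2,142.2))]
def Rm(y,e):
    x=np.array([np.cos(y)*np.cos(e),np.sin(y)*np.cos(e),np.sin(e)]); yy=np.array([-np.sin(y),np.cos(y),0]); return np.stack([x,yy,np.cross(x,yy)],1)
def res(q,full=False):
    R=Rm(q[3],q[4]); out=[]
    for c,X,uv in obs:
        X=np.array([q[5] if X[0]=='b' else X[0],X[1],X[2]],float)/1000
        out.append(proj(c,q[:3]+R@X,P[c])-uv)
    o=np.array(out); return o if full else np.r_[o.ravel(),(q[4]-.36)/.06*1, q[5]/4]
if __name__=='__main__':
    r=least_squares(res,[.61,-.23,.17,-.16,.36,0],x_scale=[.01,.01,.01,.1,.1,5],loss='soft_l1')
    print(r.x.round(4)); 
    for o,e in zip(obs,res(r.x,True)): print(o[0],o[1],e.round(1))
    J=r.jac; print(np.sqrt(np.diag(np.linalg.inv(J.T@J))).round(4))
E
python3 fit.py
```

```text
[ 0.6085 -0.2241  0.177  -0.1096  0.3732 -2.1157]
wrist (24, 16, 15) [-0.4  0.2]
wrist (24, -16, 15) [0.3 1.9]
wrist (-24, 16, 15) [-0.  -0.6]
wrist (-24, -16, 15) [ 0.5 -0.4]
wrist (-114, 0, 0) [-0.2  0.1]
scene (-114, 0, 0) [0.6 0.3]
side (-114, 0, 0) [0.6 0.1]
scene (-24, 0, 0) [-0.2 -1.5]
side (-24, 0, 0) [-0.2 -1. ]
scene ('b', 25, 0) [-1.3  0.6]
side ('b', 25, 0) [-0.9  0.3]
[8.0000e-04 6.0000e-04 2.9000e-03 1.2400e-02 2.5300e-02 3.2439e+00]
```

{"api": "apply_moves", "payload": {
  "steps": [
    {"x": 20,"y": 0,"z": -20,"spin": 0.05},
    {"x": 20,"y": 0,"z": -20,"spin": 0.05},
    {"x": 20,"y": 0,"z": -20,"spin": 0},
    {"x": 15,"y": 0,"z": -20,"spin": 0},
    {"x": 0,"y": 0,"z": 0,"spin": 0},
    {"x": 0,"y": 0,"z": 0,"spin": 0}
  ]
}}

```text
time_s: 3.0
position: [0.548, -0.2299, 0.2698]
tcp_rot: [[-0.117, 0.014, 0.993], [-0.993, -0.006, -0.117], [0.005, -1.0, 0.015]]
force: [-0.6, -0.9, -0.1]
opening: 0.994
```

Run:
```python
from h import *
p=imaging.camera_params('wrist');im=imaging.capture('wrist')
np.savez('w2.npz',im=im,**p)
print(proj('wrist',(.6085,-.2241,.177),p))
cv2.imwrite('pics/w2.png',im[:,:,::-1]); cv2.imwrite('pics/w2c.png',cv2.resize(im[80:230,180:320][:,:,::-1],None,fx=4,fy=4,interpolation=3))
```

```text
[237.94209822 129.82640893]
```

View pics/w2.png

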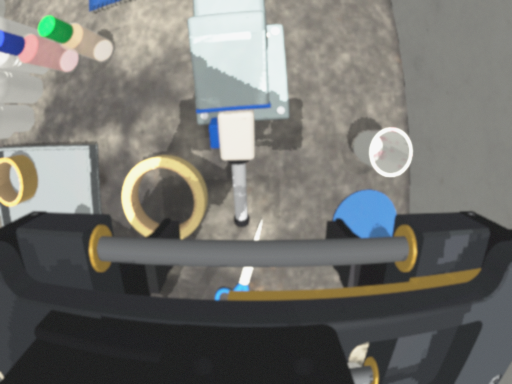

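View pics/w2c.png

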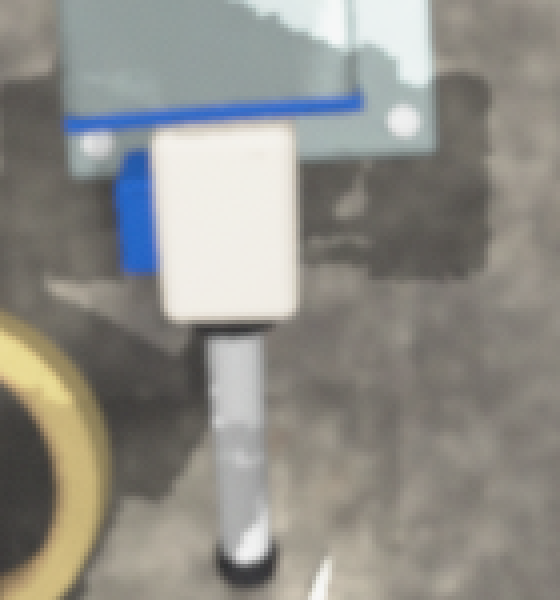

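Run:
```python
import fit
from fit import *
w=np.load('w2.npz'); P['wrist2']={k:w[k] for k in ['fov_y','cx','cy','R','t']}
import h
_p=h.proj
fit.proj=lambda c,X,p: _p('wrist' if c=='wrist2' else c,X,p)
obs+= [('wrist2',(24,16,15),(218,114.5)),('wrist2',(24,-16,15),(254,111)),('wrist2',(-24,16,15),(221,160.3)),('wrist2',(-24,-16,15),(254.5,159.5)),('wrist2',(-114,0,0),(241.3,222.5))]
r=least_squares(res,[.61,-.23,.17,-.16,.36,0],x_scale=[.01,.01,.01,.1,.1,5],loss='soft_l1')
print(r.x.round(4))
for o,e in zip(obs,res(r.x,True)): print(o[0],o[1],e.round(1))
J=r.jac; print(np.sqrt(np.diag(np.linalg.inv(J.T@J))).round(4))
```

```text
[ 0.6083 -0.2237  0.1772 -0.1044  0.3856 -2.0314]
wrist (24, 16, 15) [-0.8  0.6]
wrist (24, -16, 15) [0.  2.2]
wrist (-24, 16, 15) [-0.1 -0.3]
wrist (-24, -16, 15) [ 0.4 -0.2]
wrist (-114, 0, 0) [ 0.  -0.2]
scene (-114, 0, 0) [0.5 0.5]
side (-114, 0, 0) [0.6 0.3]
scene (-24, 0, 0) [-0.2 -1.5]
side (-24, 0, 0) [-0.2 -1. ]
scene ('b', 25, 0) [-1.2  0.6]
side ('b', 25, 0) [-0.8  0.3]
wrist2 (24, 16, 15) [-0.5 -2.5]
wrist2 (24, -16, 15) [0.7 0.1]
wrist2 (-24, 16, 15) [-0.2  0. ]
wrist2 (-24, -16, 15) [0.5 0.3]
wrist2 (-114, 0, 0) [-0.   0.2]
[4.0000e-04 4.0000e-04 2.2000e-03 8.1000e-03 1.5200e-02 3.1155e+00]
```

{"api": "apply_moves", "payload": {
  "steps": [
    {"x": 28,"y": 4,"z": 0,"spin": 0.012},
    {"x": 28,"y": 4,"z": 0,"spin": 0},
    {"x": 0,"y": 1,"z": -25,"spin": 0},
    {"x": 0,"y": 0,"z": -25,"spin": 0},
    {"x": 0,"y": 0,"z": -20,"spin": 0},
    {"x": 0,"y": 0,"z": 0,"spin": 0}
  ]
}}

```text
time_s: 3.65
position: [0.6041, -0.2267, 0.2088]
tcp_rot: [[-0.112, 0.026, 0.993], [-0.994, -0.016, -0.111], [0.013, -1.0, 0.027]]
force: [-1.1, -0.6, -0.8]
opening: 0.999
```

{"api": "apply_moves", "payload": {
  "steps": [
    {"x": 0,"y": 3,"z": -18,"spin": 0.005},
    {"x": -1,"y": 2,"z": -15,"spin": 0},
    {"x": 0,"y": 0,"z": -3,"spin": 0},
    {"x": 0,"y": 0,"z": 0,"spin": 0}
  ]
}}

```text
time_s: 4.05
position: [0.6048, -0.2257, 0.1807]
tcp_rot: [[-0.11, 0.036, 0.993], [-0.994, -0.022, -0.109], [0.018, -0.999, 0.038]]
force: [0.1, -0.2, 0.3]
opening: 1.002
```

Run:
```python
from h import *
im=imaging.capture('wrist'); cv2.imwrite('pics/w3.png',im[:,:,::-1])
a=imaging.capture('scene')[110:210,240:380]; cv2.imwrite('pics/s3.png',cv2.resize(a[:,:,::-1],None,fx=5.5,fy=5.5,interpolation=3))
s=read_state();print(s['position'],s['force'])
```

```text
[ 0.60529966 -0.22588153  0.18103807] [-0.68157382 -0.64061602  0.33838231]
```

View pics/w3.png

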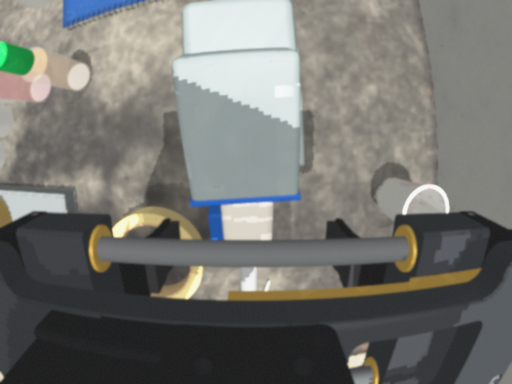

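View pics/s3.png

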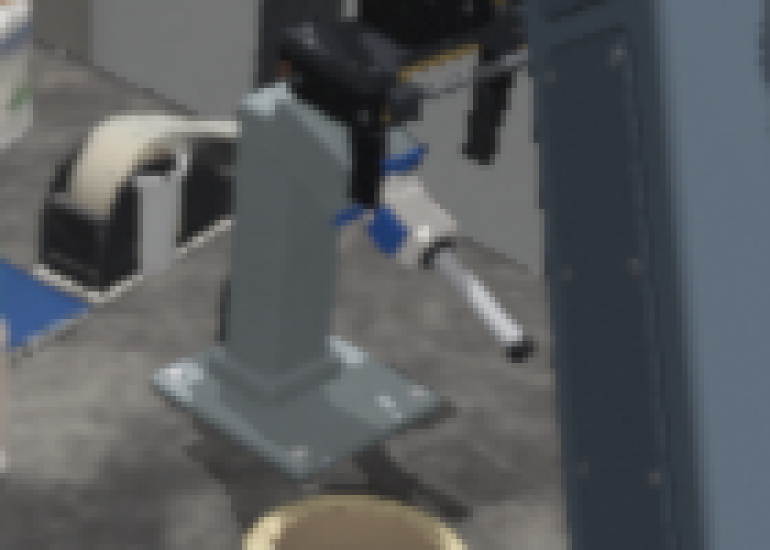

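{"api": "apply_moves", "payload": {
  "steps": [
    {"x": -2,"y": 6,"z": -9,"spin": 0.004}
  ]
}}

```text
time_s: 4.25
position: [0.605, -0.2214, 0.1743]
tcp_rot: [[-0.106, 0.042, 0.993], [-0.994, -0.026, -0.105], [0.021, -0.999, 0.045]]
force: [-0.6, 0.1, 0.1]
opening: 1.003
```

{"api": "apply_moves", "payload": {
  "grip": 20,
  "steps": [
    {"x": -2,"y": 1,"z": -1,"spin": 0},
    {"x": -1,"y": 0,"z": 0,"spin": 0},
    {"x": 0,"y": 0,"z": 0,"spin": 0},
    {"x": 0,"y": 0,"z": 0,"spin": 0},
    {"x": 0,"y": 0,"z": 0,"spin": 0}
  ]
}}

```text
time_s: 4.75
position: [0.601, -0.2189, 0.173]
tcp_rot: [[-0.105, 0.041, 0.994], [-0.994, -0.025, -0.104], [0.02, -0.999, 0.043]]
force: [0.3, -0.4, 0.4]
opening: 0.631
```

{"api": "apply_moves", "payload": {
  "steps": [
    {"x": 0,"y": 0,"z": 0,"spin": 0},
    {"x": 0,"y": 0,"z": 0,"spin": 0},
    {"x": 0,"y": 0,"z": 0,"spin": 0},
    {"x": 0,"y": 0,"z": 0,"spin": 0},
    {"x": 0,"y": 0,"z": 0,"spin": 0},
    {"x": 0,"y": 0,"z": 0,"spin": 0}
  ]
}}

```text
time_s: 5.35
position: [0.6013, -0.2192, 0.1731]
tcp_rot: [[-0.105, 0.041, 0.994], [-0.994, -0.025, -0.104], [0.021, -0.999, 0.044]]
force: [0.7, -0.2, -0.3]
opening: 0.238
```

Run:
```python
from h import *
im=imaging.capture('wrist'); cv2.imwrite('pics/w4.png',im[:,:,::-1])
a=imaging.capture('scene')[110:210,240:380]; cv2.imwrite('pics/s4.png',cv2.resize(a[:,:,::-1],None,fx=5.5,fy=5.5,interpolation=3))
a=imaging.capture('side')[110:200,230:340]; cv2.imwrite('pics/d4.png',cv2.resize(a[:,:,::-1],None,fx=6,fy=6,interpolation=3))
```

```text
(no output)
```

View pics/s4.png

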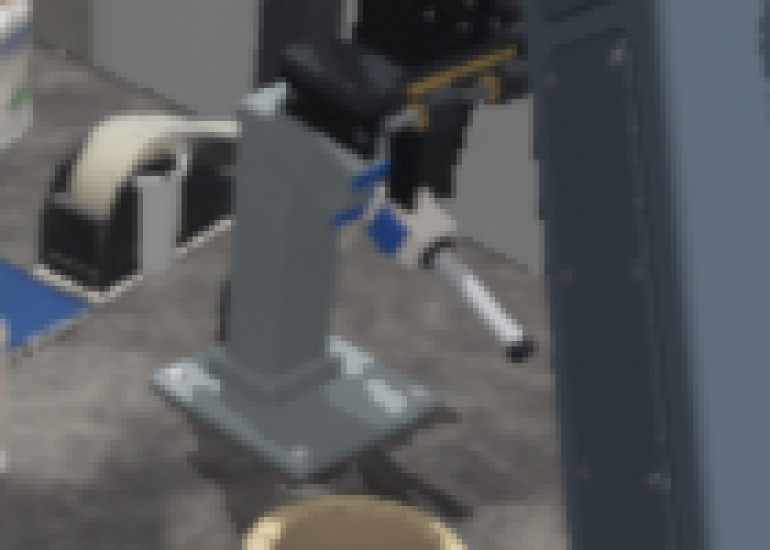

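View pics/d4.png

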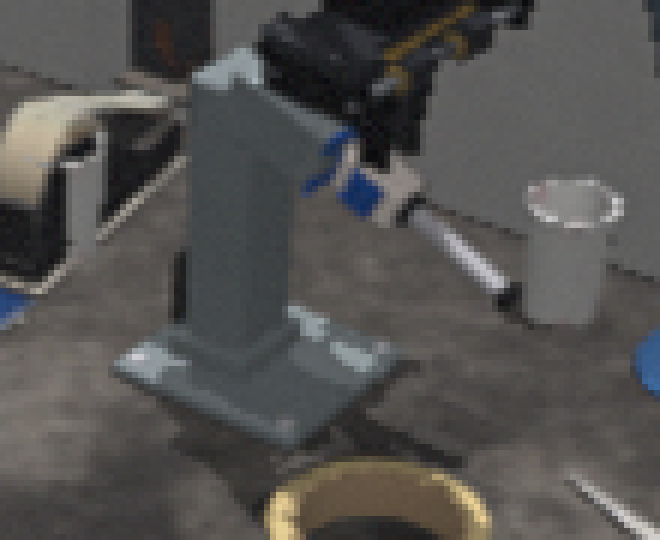

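View pics/w4.png

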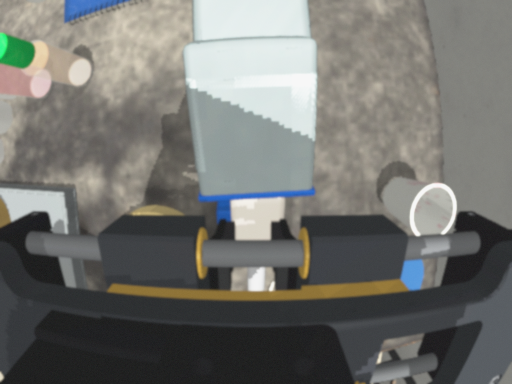

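Run:
```python
from h import *
s=read_state();print(s['position'],s['joint_positions'])
T=np.array(s['position']);R=np.array(s['tcp_rot'])
for c,o,k in [('scene',(240,110),5.5),('side',(230,110),6)]:
    for dx in (-10,-25):
      for dz in(-9.5,9.5):
        uv=proj(c,T+R@(np.array([dx,8,dz])/1000)); print(c,dx,dz,((uv-o)*k).round(0))
```

```text
[ 0.60128714 -0.2192154   0.17309966] [-2.99841421e+01  3.17421078e+01  8.36181172e+01 -7.40703759e-02
  6.18766473e+01  6.60600424e+01]
scene -10 -9.5 [408. 254.]
scene -10 9.5 [387. 240.]
scene -25 -9.5 [390. 261.]
scene -25 9.5 [369. 248.]
side -10 -9.5 [385. 213.]
side -10 9.5 [361. 201.]
side -25 -9.5 [370. 222.]
side -25 9.5 [346. 211.]
```

Run:
```python
from h import *
s=read_state()
T=np.array([.6053,-.2259,.181]);R=np.array([[-0.11, 0.036, 0.993], [-0.994, -0.022, -0.109], [0.018, -0.999, 0.038]])
for c,o,k in [('scene',(240,110),5.5)]:
  for y in (8,-12):
    for dx in (43.5,58,-43.5,-58):
      for dz in(-9.5,9.5):
        uv=proj(c,T+R@(np.array([dx,y,dz])/1000)); print(c,y,dx,dz,((uv-o)*k).round(0))
```

```text
scene 8 43.5 -9.5 [472. 211.]
scene 8 43.5 9.5 [451. 198.]
scene 8 58 -9.5 [489. 204.]
scene 8 58 9.5 [467. 192.]
scene 8 -43.5 -9.5 [371. 253.]
scene 8 -43.5 9.5 [350. 240.]
scene 8 -58 -9.5 [354. 260.]
scene 8 -58 9.5 [333. 247.]
scene -12 43.5 -9.5 [477. 184.]
scene -12 43.5 9.5 [455. 171.]
scene -12 58 -9.5 [493. 177.]
scene -12 58 9.5 [472. 164.]
scene -12 -43.5 -9.5 [375. 225.]
scene -12 -43.5 9.5 [353. 212.]
scene -12 -58 -9.5 [357. 232.]
scene -12 -58 9.5 [336. 219.]
```

Run:
```python
from h import *
s=read_state();T=np.array(s['position']);R=np.array(s['tcp_rot'])
for y in (8,-20,-50):
  for dx in (-58,-43.5,43.5,58):
    for dz in (-9.5,9.5): print(y,dx,dz,proj('wrist',T+R@(np.array([dx,y,dz])/1000)).round(0))
o,d=ray('wrist',(252.5,194)); print(R.T@(o-T))
im=imaging.capture('scene'); a=im[20:220,220:420]; cv2.imwrite('pics/s5.png',cv2.resize(a[:,:,::-1],None,fx=3,fy=3,interpolation=3))
w=np.load('w1.npz')['im'][200:310,120:400]; cv2.imwrite('pics/w1f.png',cv2.resize(w[:,:,::-1],None,fx=2.8,fy=2.8,interpolation=3))
```

```text
8 -58 -9.5 [172. 230.]
8 -58 9.5 [169. 205.]
8 -43.5 -9.5 [191. 231.]
8 -43.5 9.5 [189. 205.]
8 43.5 -9.5 [313. 231.]
8 43.5 9.5 [315. 205.]
8 58 -9.5 [332. 230.]
8 58 9.5 [335. 205.]
-20 -58 -9.5 [161. 246.]
-20 -58 9.5 [158. 218.]
-20 -43.5 -9.5 [183. 247.]
-20 -43.5 9.5 [180. 218.]
-20 43.5 -9.5 [321. 247.]
-20 43.5 9.5 [324. 218.]
-20 58 -9.5 [343. 246.]
-20 58 9.5 [346. 218.]
-50 -58 -9.5 [146. 268.]
-50 -58 9.5 [141. 236.]
-50 -43.5 -9.5 [171. 269.]
-50 -43.5 9.5 [167. 237.]
-50 43.5 -9.5 [333. 269.]
-50 43.5 9.5 [337. 237.]
-50 58 -9.5 [358. 268.]
-50 58 9.5 [363. 236.]
[ 0.0003168  -0.18737005  0.06661638]
```

View pics/s5.png

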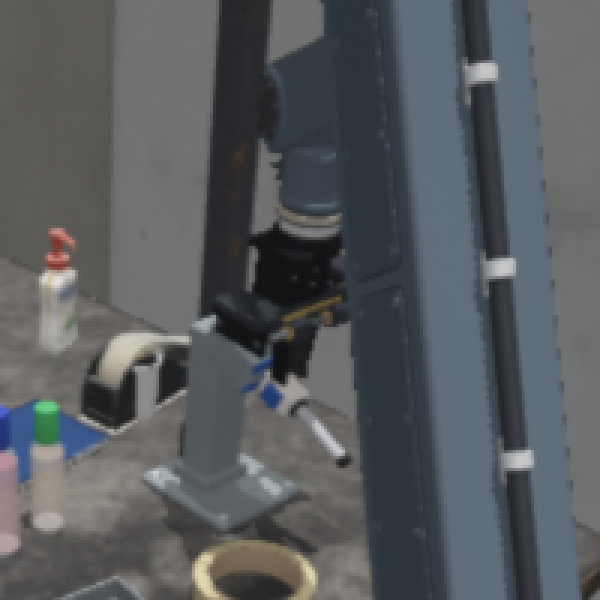

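View pics/w1f.png

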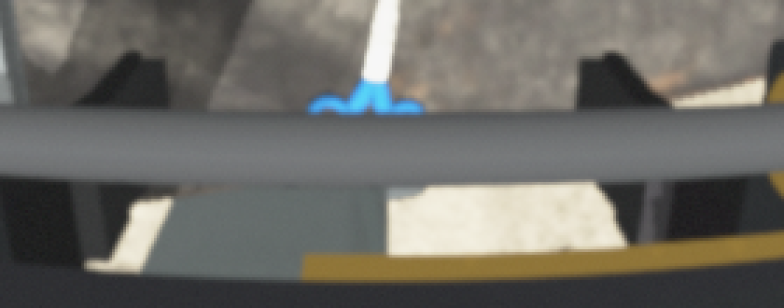

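Run:
```python
from h import *
s=read_state();T=np.array(s['position']);R=np.array(s['tcp_rot'])
for dx,y,dz in [(-95,-92,37.5),(-95,-92,-37.5),(95,-92,37.5),(-37,-92,95),(-37,-92,-95),(37,-92,95),(-10,-22,-9.5),(-10,-22,9.5),(-25,-22,-9.5)]:
    X=T+R@(np.array([dx,y,dz])/1000)
    print(dx,y,dz,X.round(3),((proj('scene',X)-(240,110))*5.5).round(0),((proj('side',X)-(230,110))*6).round(0),proj('wrist',X).round(0))
# head geometry from fit
from fit import Rm
q=[.6083,-.2237,.1772]; Rs=Rm(-.1044,.375)
for x in (29,80):
  for z in (23,-23):
    for y in (30,-30):
      X=np.array(q)+Rs@(np.array([x,y,z])/1000); print('head',x,y,z,X.round(3),((proj('scene',X)-(240,110))*5.5).round(0))
```

```text
-95 -92 37.5 [ 0.645 -0.126  0.265] [267. 118.] [249.  94.] [ 25. 206.]
-95 -92 -37.5 [ 0.57  -0.119  0.261] [354. 172.] [351. 140.] [ 67. 345.]
95 -92 37.5 [ 0.625 -0.315  0.269] [495.  34.] [438. -14.] [478. 206.]
-37 -92 95 [ 0.696 -0.19   0.268] [276.  54.] [236.  28.] [141.  42.]
-37 -92 -95 [ 0.507 -0.17   0.26 ] [500. 185.] [493. 138.] [188. 426.]
37 -92 95 [ 0.688 -0.264  0.27 ] [365.  23.] [310. -13.] [362.  42.]
-10 -22 -9.5 [ 0.592 -0.208  0.194] [414. 212.] [389. 171.] [235. 249.]
-10 -22 9.5 [ 0.611 -0.21   0.195] [392. 199.] [364. 160.] [235. 220.]
-25 -22 -9.5 [ 0.594 -0.193  0.194] [396. 219.] [375. 181.] [211. 249.]
head 29 30 23 [ 0.63  -0.196  0.209] [356. 175.]
head 29 -30 23 [ 0.624 -0.255  0.209] [426. 149.]
head 29 30 -23 [ 0.647 -0.198  0.166] [331. 225.]
head 29 -30 -23 [ 0.64  -0.257  0.166] [400. 199.]
head 80 30 23 [ 0.677 -0.201  0.228] [306. 119.]
head 80 -30 23 [ 0.671 -0.26   0.228] [376.  94.]
head 80 30 -23 [ 0.694 -0.202  0.185] [283. 170.]
head 80 -30 -23 [ 0.688 -0.262  0.185] [352. 145.]
```

{"api": "apply_moves", "payload": {
  "grip": 70,
  "steps": [
    {"x": 0,"y": 0,"z": 0,"spin": 0},
    {"x": 0,"y": 0,"z": 0,"spin": 0},
    {"x": 0,"y": 0,"z": 0,"spin": 0},
    {"x": 0,"y": 0,"z": 0,"spin": 0},
    {"x": 0,"y": 0,"z": 0,"spin": 0},
    {"x": 0,"y": 0,"z": 0,"spin": 0},
    {"x": 0,"y": 0,"z": 0,"spin": 0}
  ]
}}

```text
time_s: 6.25
position: [0.6013, -0.2192, 0.1731]
tcp_rot: [[-0.105, 0.041, 0.994], [-0.994, -0.025, -0.104], [0.021, -0.999, 0.044]]
force: [-0.3, -0.6, 0.5]
opening: 0.762
```

{"api": "apply_moves", "payload": {
  "steps": [
    {"x": 0,"y": 0,"z": -12,"spin": 0},
    {"x": 0,"y": 0,"z": -12,"spin": 0},
    {"x": 0,"y": 0,"z": 0,"spin": 0}
  ]
}}

```text
time_s: 6.55
position: [0.601, -0.2191, 0.147]
tcp_rot: [[-0.105, 0.041, 0.994], [-0.994, -0.025, -0.104], [0.021, -0.999, 0.043]]
force: [-0.4, 0.2, -0.2]
opening: 0.801
```

Run:
```python
from h import *
a=imaging.capture('scene')[110:210,240:380]; cv2.imwrite('pics/s6.png',cv2.resize(a[:,:,::-1],None,fx=5.5,fy=5.5,interpolation=3))
```

```text
(no output)
```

View pics/s6.png

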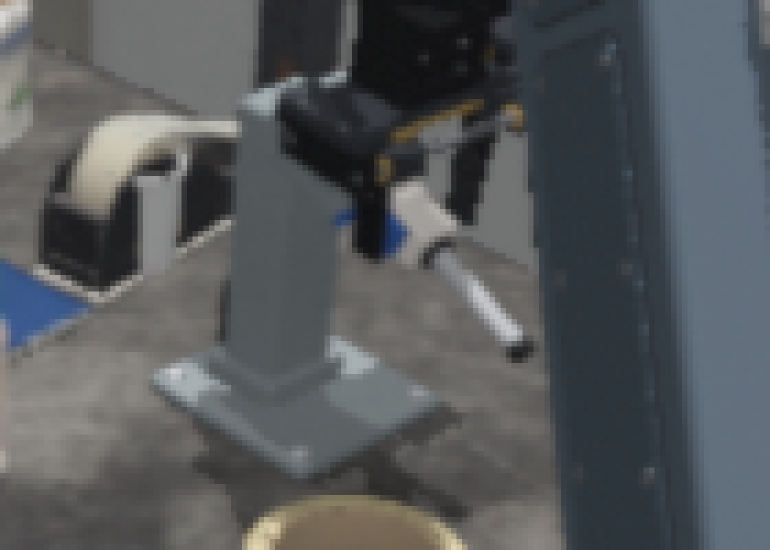

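Run:
```python
from h import *
s=read_state();T=np.array(s['position']);R=np.array(s['tcp_rot'])
for y in (-18,-22,-26):
  for dx in (-35,-50,35,50):
    print(y,dx,[((proj('scene',T+R@(np.array([dx,y,dz])/1000))-(240,110))*5.5).round(0).tolist() for dz in (-9.5,9.5)],(T+R@(np.array([dx,y,0])/1000)).round(3)[2])
```

```text
-18 -35 [[379.0, 267.0], [358.0, 253.0]] 0.165
-18 -50 [[361.0, 274.0], [340.0, 260.0]] 0.165
-18 35 [[460.0, 232.0], [439.0, 219.0]] 0.166
-18 50 [[477.0, 225.0], [456.0, 212.0]] 0.167
-22 -35 [[380.0, 261.0], [358.0, 247.0]] 0.169
-22 -50 [[362.0, 269.0], [341.0, 255.0]] 0.169
-22 35 [[461.0, 226.0], [440.0, 213.0]] 0.17
-22 50 [[478.0, 219.0], [457.0, 206.0]] 0.171
-26 -35 [[380.0, 255.0], [359.0, 242.0]] 0.173
-26 -50 [[362.0, 263.0], [341.0, 249.0]] 0.173
-26 35 [[462.0, 221.0], [441.0, 208.0]] 0.174
-26 50 [[479.0, 214.0], [457.0, 201.0]] 0.175
```

{"api": "apply_moves", "payload": {
  "steps": [
    {"x": 2,"y": -1,"z": -7,"spin": 0},
    {"x": 0,"y": 0,"z": 0,"spin": 0}
  ]
}}

```text
time_s: 6.8
position: [0.6036, -0.2204, 0.1398]
tcp_rot: [[-0.105, 0.042, 0.994], [-0.994, -0.025, -0.104], [0.021, -0.999, 0.044]]
force: [-0.2, -0.3, -0.6]
opening: 0.802
```

{"api": "apply_moves", "payload": {
  "grip": 20,
  "steps": [
    {"x": 0,"y": 0,"z": 0,"spin": 0},
    {"x": 0,"y": 0,"z": 0,"spin": 0},
    {"x": 0,"y": 0,"z": 0,"spin": 0},
    {"x": 0,"y": 0,"z": 0,"spin": 0},
    {"x": 0,"y": 0,"z": 0,"spin": 0},
    {"x": 0,"y": 0,"z": 0,"spin": 0},
    {"x": 0,"y": 0,"z": 0,"spin": 0}
  ]
}}

```text
time_s: 7.5
position: [0.6039, -0.2199, 0.1402]
tcp_rot: [[-0.104, 0.042, 0.994], [-0.994, -0.025, -0.103], [0.021, -0.999, 0.044]]
force: [0.2, 1.3, -0.5]
opening: 0.447
```

{"api": "apply_moves", "payload": {
  "steps": [
    {"x": 0,"y": 0,"z": 0,"spin": 0},
    {"x": 0,"y": 0,"z": 0,"spin": 0}
  ]
}}

```text
time_s: 7.7
position: [0.6039, -0.22, 0.1402]
tcp_rot: [[-0.103, 0.042, 0.994], [-0.994, -0.025, -0.102], [0.021, -0.999, 0.044]]
force: [0.7, 0.8, -0.6]
opening: 0.442
```

Run:
```python
from h import *
a=imaging.capture('scene')[110:210,240:380]; cv2.imwrite('pics/s7.png',cv2.resize(a[:,:,::-1],None,fx=5.5,fy=5.5,interpolation=3))
```

```text
(no output)
```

View pics/s7.png

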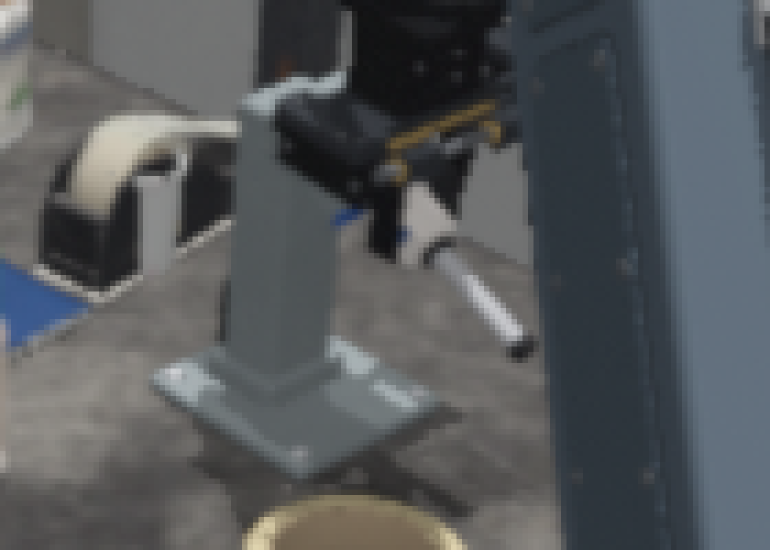

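{"api": "apply_moves", "payload": {
  "steps": [
    {"x": 2,"y": -0.2,"z": 0.8,"spin": 0},
    {"x": 3,"y": -0.3,"z": 1.2,"spin": 0},
    {"x": 3,"y": -0.3,"z": 1.2,"spin": 0}
  ]
}}

```text
time_s: 8.05
position: [0.6034, -0.2198, 0.1406]
tcp_rot: [[-0.102, 0.022, 0.995], [-0.995, -0.022, -0.101], [0.019, -1.0, 0.024]]
force: [-7.2, 0.9, -0.6]
opening: 0.441
```

{"api": "apply_moves", "payload": {
  "steps": [
    {"x": 8,"y": -0.8,"z": 2,"spin": 0},
    {"x": 8,"y": -0.8,"z": 2,"spin": 0}
  ]
}}

```text
time_s: 8.25
position: [0.6067, -0.2224, 0.1421]
tcp_rot: [[-0.1, -0.007, 0.995], [-0.995, -0.021, -0.1], [0.021, -1.0, -0.005]]
force: [-20.1, -5.7, 2.1]
opening: 0.381
```

{"api": "apply_moves", "payload": {
  "steps": [
    {"x": -6,"y": 0.6,"z": -2.4,"spin": 0},
    {"x": -7,"y": 0.7,"z": -2.8,"spin": 0},
    {"x": -7,"y": 0.7,"z": -2.8,"spin": 0}
  ]
}}

```text
time_s: 8.55
position: [0.585, -0.2207, 0.1335]
tcp_rot: [[-0.102, -0.009, 0.995], [-0.995, -0.02, -0.102], [0.02, -1.0, -0.007]]
force: [-0.8, -0.3, -0.7]
opening: 0.381
```

{"api": "apply_moves", "payload": {
  "steps": [
    {"x": -9,"y": 1,"z": -3.6,"spin": 0},
    {"x": -9,"y": 1,"z": -3.6,"spin": 0},
    {"x": -9,"y": 1,"z": -3.6,"spin": 0},
    {"x": -9,"y": 1,"z": -3.6,"spin": 0},
    {"x": -9,"y": 1,"z": -3.6,"spin": 0},
    {"x": -9,"y": 1,"z": -3.6,"spin": 0}
  ]
}}

```text
time_s: 9.15
position: [0.5277, -0.2137, 0.1093]
tcp_rot: [[-0.103, -0.007, 0.995], [-0.995, -0.019, -0.103], [0.02, -1.0, -0.005]]
force: [-0.7, -0.7, -3.6]
opening: 0.382
```

Run:
```python
from h import *
a=imaging.capture('scene')[110:210,240:380]; cv2.imwrite('pics/s8.png',cv2.resize(a[:,:,::-1],None,fx=5.5,fy=5.5,interpolation=3))
```

```text
(no output)
```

View pics/s8.png

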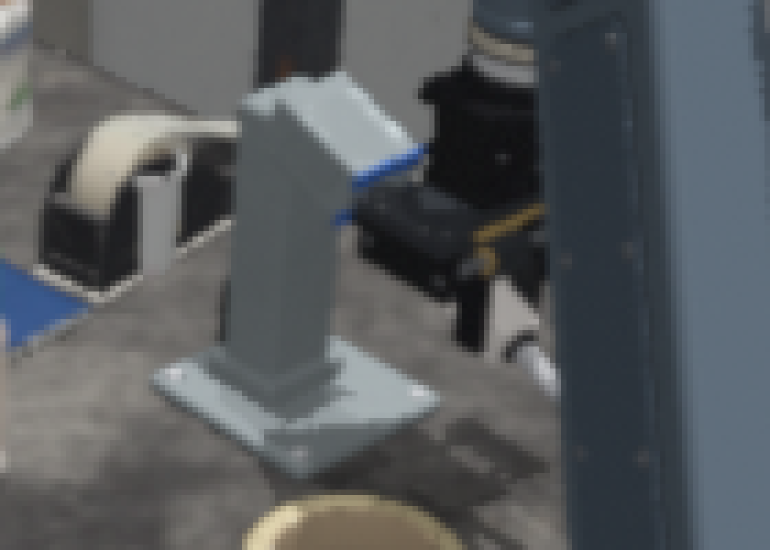

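Run:
```python
from h import *
for c,(y0,y1,x0,x1) in {'scene':(200,310,185,320),'side':(195,285,195,315)}.items():
    im=imaging.capture(c); cv2.imwrite(f'pics/t_{c}.png',cv2.resize(im[y0:y1,x0:x1][:,:,::-1],None,fx=5,fy=5,interpolation=3))
```

```text
(no output)
```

View pics/t_scene.png

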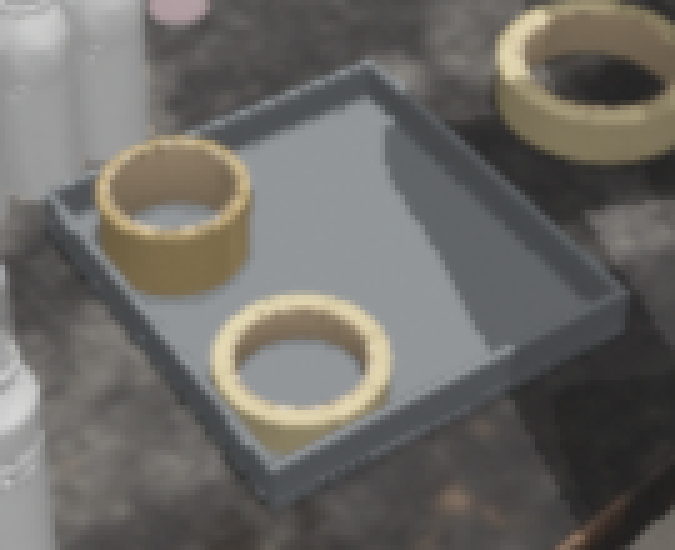

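View pics/t_side.png

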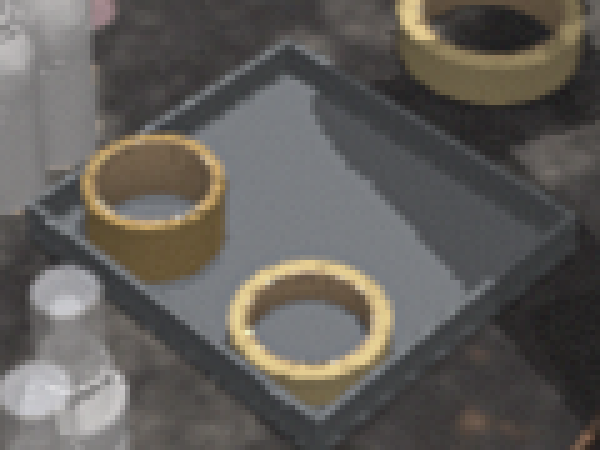

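Run:
```python
from h import *
from scipy.optimize import least_squares
C=[(131,-121),(-131,-121),(-131,121),(131,121)]
O={'scene':[(259,212),(310.6,258),(239.5,294.3),(194.6,238.6)],'side':[(253,203),(310.4,237.6),(258.4,278.4),(200.4,236.6)]}
P={c:imaging.camera_params(c) for c in O}
def r(q,f=0):
    c,s=np.cos(q[3]),np.sin(q[3]); o=[]
    for k in O:
        for a,uv in zip(C,O[k]): o.append(proj(k,(q[0]+(c*a[0]-s*a[1])/1e3,q[1]+(s*a[0]+c*a[1])/1e3,q[2]),P[k])-uv)
    o=np.array(o); return o if f else np.r_[o.ravel(),(q[2]-.031)/.003]
s=least_squares(r,[.5,.16,.03,-.15],x_scale=[.01,.01,.01,.1]); q=s.x; print(q.round(4)); print(r(q,1).round(1))
c,sn=np.cos(q[3]),np.sin(q[3]); print('free',q[0]+sn*.056,q[1]-c*.056)
# place collar at tray (+25,-60)
for a,b in [(25,-56),(25,-60)]: print(a,b,q[0]+(c*a-sn*b)/1e3,q[1]+(sn*a+c*b)/1e3)
for n,u in [('mask',(303/5+185,362/5+200)),('spare',(175/5+185,190/5+200))]:
    X=onz('scene',u,.03 if n=='mask' else .052); d=X[:2]-q[:2]; print(n,X.round(3),'tray',(c*d[0]+sn*d[1]).round(3),(-sn*d[0]+c*d[1]).round(3))
```

```text
[ 0.5113  0.1608  0.0284 -0.1618]
[[ 0.1 -0.2]
 [ 0.2  0.4]
 [ 0.2  0.2]
 [-1.2 -0.3]
 [-0.3 -0.7]
 [ 0.4 -0. ]
 [ 0.5  0.9]
 [-0.2 -1.4]]
free 0.5022435141093922 0.10553451431880474
25 -56 0.5269170817140836 0.10150772134464692
25 -60 0.5262727948382183 0.0975599505278963
mask [0.448 0.238 0.03 ] tray -0.075 0.066
spare [0.586 0.215 0.052] tray 0.065 0.066
```

{"api": "apply_moves", "payload": {
  "steps": [
    {"x": -2,"y": 5,"z": 25,"spin": 0},
    {"x": -1,"y": 20,"z": 25,"spin": -0.02},
    {"x": 0,"y": 30,"z": 0,"spin": -0.02},
    {"x": 0,"y": 30,"z": 0,"spin": -0.02},
    {"x": 0,"y": 35,"z": 0,"spin": 0},
    {"x": 0,"y": 35,"z": 0,"spin": 0},
    {"x": 0,"y": 35,"z": 0,"spin": 0},
    {"x": 0,"y": 35,"z": 0,"spin": 0},
    {"x": 0,"y": 30,"z": 0,"spin": 0},
    {"x": 0,"y": 25,"z": 0,"spin": 0},
    {"x": 0,"y": 10,"z": 0,"spin": 0},
    {"x": 0,"y": 0,"z": 0,"spin": 0}
  ]
}}

```text
time_s: 10.5
position: [0.537, 0.0828, 0.1671]
tcp_rot: [[-0.169, 0.02, 0.985], [-0.985, -0.025, -0.168], [0.021, -0.999, 0.024]]
force: [1.0, -0.3, -3.7]
opening: 0.379
```

{"api": "apply_moves", "payload": {
  "steps": [
    {"x": -10,"y": 10,"z": -30,"spin": 0.006},
    {"x": -10,"y": 8,"z": -30,"spin": 0},
    {"x": -4,"y": 0,"z": -30,"spin": 0},
    {"x": -1,"y": 0,"z": -15,"spin": 0},
    {"x": 0,"y": 0,"z": 0,"spin": 0}
  ]
}}

```text
time_s: 11.0
position: [0.518, 0.0958, 0.0619]
tcp_rot: [[-0.165, 0.033, 0.986], [-0.986, -0.028, -0.164], [0.023, -0.999, 0.037]]
force: [-0.5, 0.9, -3.3]
opening: 0.381
```

Run:
```python
from h import *
im=imaging.capture('wrist'); cv2.imwrite('pics/w9.png',im[:,:,::-1])
for c,(y0,y1,x0,x1) in {'scene':(170,310,185,340),'side':(150,285,195,350)}.items():
    im=imaging.capture(c); cv2.imwrite(f'pics/p_{c}.png',cv2.resize(im[y0:y1,x0:x1][:,:,::-1],None,fx=4,fy=4,interpolation=3))
print(read_state()['position'])
```

```text
[0.52051522 0.09616718 0.0644363 ]
```

View pics/p_scene.png

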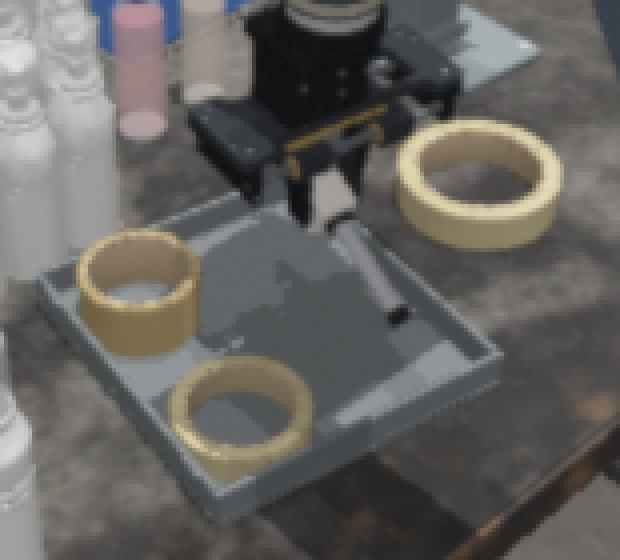

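View pics/p_side.png

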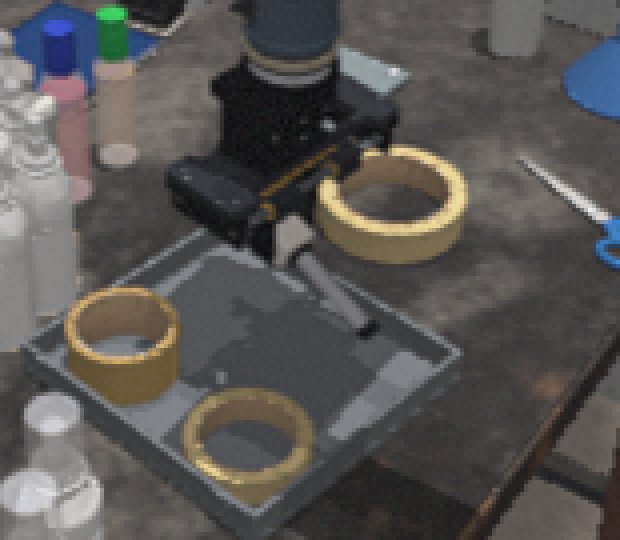

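View pics/w9.png

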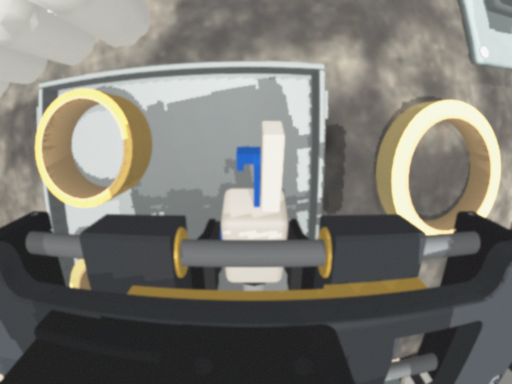

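{"api": "apply_moves", "payload": {
  "steps": [
    {"x": -1,"y": 4,"z": -15,"spin": 0},
    {"x": -1,"y": 2,"z": -15,"spin": 0},
    {"x": 0,"y": 0,"z": -10,"spin": 0},
    {"x": 0,"y": 0,"z": -5,"spin": 0}
  ]
}}

```text
time_s: 11.55
position: [0.5267, 0.1005, 0.0245]
tcp_rot: [[-0.167, 0.056, 0.984], [-0.986, -0.029, -0.166], [0.019, -0.998, 0.06]]
force: [0.0, 0.0, -2.3]
opening: 0.384
```

{"api": "apply_moves", "payload": {
  "steps": [
    {"x": -3,"y": 0,"z": -6,"spin": 0},
    {"x": -3,"y": 0,"z": -6,"spin": 0},
    {"x": -2,"y": 0,"z": -6,"spin": 0}
  ]
}}

```text
time_s: 11.85
position: [0.5273, 0.0998, 0.0096]
tcp_rot: [[-0.168, 0.074, 0.983], [-0.986, -0.029, -0.166], [0.016, -0.997, 0.078]]
force: [3.0, -0.2, 1.2]
opening: 0.382
```

{"api": "apply_moves", "payload": {
  "steps": [
    {"x": -2,"y": 0,"z": -6,"spin": 0},
    {"x": -2,"y": 0,"z": -6,"spin": 0},
    {"x": -2,"y": 0,"z": -6,"spin": 0}
  ]
}}

```text
time_s: 12.15
position: [0.5222, 0.0997, -0.0088]
tcp_rot: [[-0.168, 0.077, 0.983], [-0.986, -0.029, -0.167], [0.016, -0.997, 0.081]]
force: [2.2, -0.4, 0.3]
opening: 0.382
```

Run:
```python
from h import *
for c,(y0,y1,x0,x1) in {'scene':(170,310,185,340)}.items():
    im=imaging.capture(c); cv2.imwrite(f'pics/p2_{c}.png',cv2.resize(im[y0:y1,x0:x1][:,:,::-1],None,fx=4,fy=4,interpolation=3))
s=read_state();print(s['position'],s['joint_positions'])
```

```text
[ 0.52071495  0.09968151 -0.00978935] [ -0.19704798  41.59615611 107.17892171  -3.63707619  27.01647829
 102.64761936]
```

View pics/p2_scene.png

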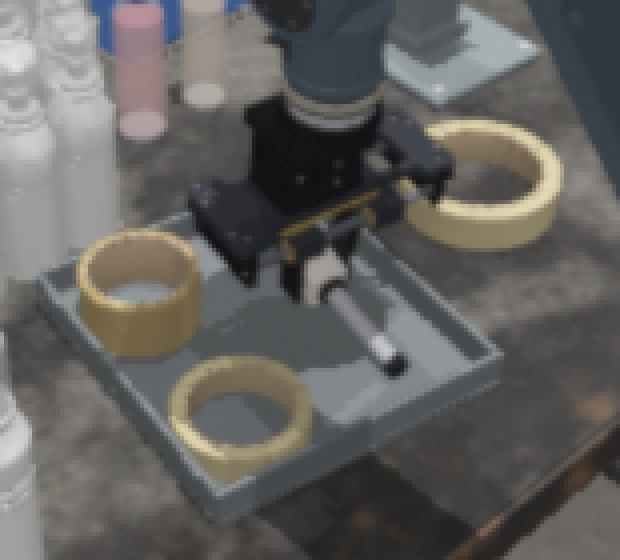

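{"api": "apply_moves", "payload": {
  "steps": [
    {"x": 0,"y": 0,"z": -4,"spin": 0},
    {"x": 0,"y": 0,"z": -3,"spin": 0}
  ]
}}

```text
time_s: 12.4
position: [0.5212, 0.0995, -0.0166]
tcp_rot: [[-0.168, 0.076, 0.983], [-0.986, -0.03, -0.166], [0.016, -0.997, 0.079]]
force: [1.3, -3.0, 18.0]
opening: 0.383
```

Run:
```python
from h import *
for c,(y0,y1,x0,x1) in {'scene':(210,290,225,325),'side':(190,270,230,330)}.items():
    im=imaging.capture(c); cv2.imwrite(f'pics/p3_{c}.png',cv2.resize(im[y0:y1,x0:x1][:,:,::-1],None,fx=6,fy=6,interpolation=3))
s=read_state();print(s['position'],s['force'])
```

```text
[ 0.52112857  0.09950767 -0.01651737] [ 1.96176997 -1.69287163  5.33582895]
```

View pics/p3_scene.png

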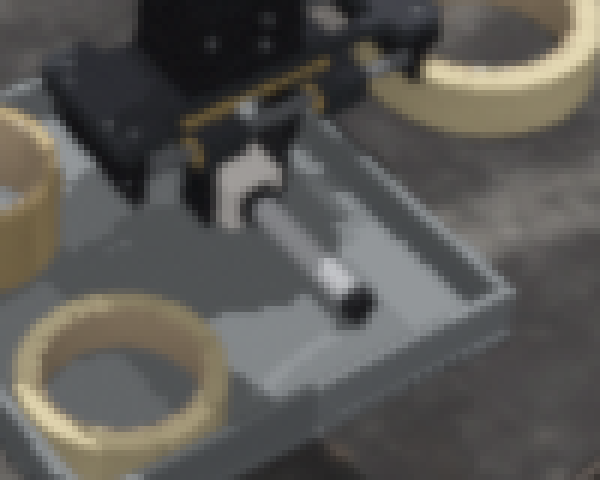

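View pics/p3_side.png

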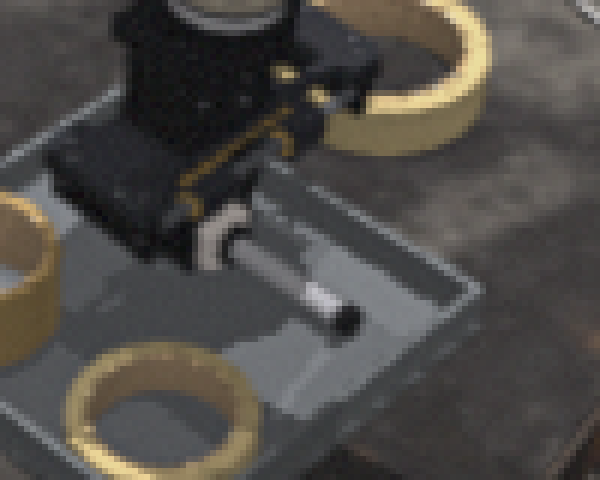

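{"api": "apply_moves", "payload": {
  "steps": [
    {"x": 0,"y": 0,"z": -2,"spin": 0},
    {"x": 0,"y": 0,"z": 0,"spin": 0}
  ]
}}

```text
time_s: 12.7
position: [0.5211, 0.0994, -0.0163]
tcp_rot: [[-0.168, 0.077, 0.983], [-0.986, -0.03, -0.166], [0.016, -0.997, 0.081]]
force: [1.3, 0.2, -3.8]
opening: 0.383
```

Run:
```python
from h import *
s=read_state();T=np.array(s['position']);R=np.array(s['tcp_rot']);print(s['force'],T)
# estimate spout: collar ring (-24) and tip (-114) from p3 images
for n,a,b in [('tip',(225+356/6,210+305/6),(230+347/6,190+318/6)),('ring',(225+262/6,210+205/6),(230+233/6,190+245/6))]:
    X,e=tri([ray('scene',a),ray('side',b)]); print(n,X.round(4),np.round(e,4))
im=imaging.capture('wrist'); cv2.imwrite('pics/w10.png',im[:,:,::-1])
```

```text
[ 1.26116589  0.2440903  -3.84769272] [ 0.52105607  0.09944319 -0.01631167]
tip [0.4157 0.116  0.0164] [0.0004 0.0004]
ring [0.5049 0.0906 0.0046] [0.0006 0.0006]
```

View pics/w10.png

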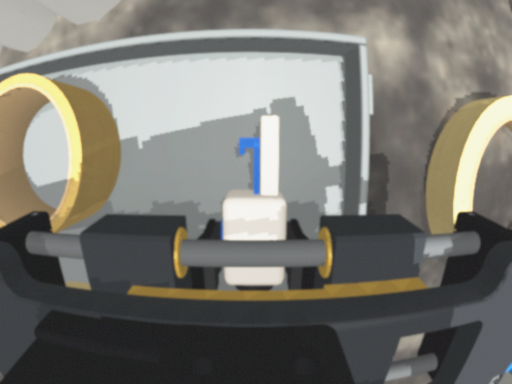

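{"api": "apply_moves", "payload": {
  "steps": [
    {"x": 0,"y": 0,"z": -3,"spin": 0},
    {"x": 0,"y": 0,"z": -3,"spin": 0}
  ]
}}

```text
time_s: 12.95
position: [0.5212, 0.0991, -0.0173]
tcp_rot: [[-0.167, 0.08, 0.983], [-0.986, -0.031, -0.165], [0.017, -0.996, 0.084]]
force: [-6.5, 0.2, 37.1]
opening: 0.381
```

{"api": "apply_moves", "payload": {
  "steps": [
    {"x": 0,"y": 0,"z": 0.5,"spin": 0},
    {"x": 0,"y": 0,"z": 0,"spin": 0}
  ]
}}

```text
time_s: 13.15
position: [0.5192, 0.0994, -0.0162]
tcp_rot: [[-0.167, 0.078, 0.983], [-0.986, -0.031, -0.165], [0.017, -0.997, 0.082]]
force: [0.7, 0.1, -3.7]
opening: 0.383
```

Run:
```python
from h import *
for c,(y0,y1,x0,x1) in {'scene':(210,290,225,325),'side':(190,270,230,330)}.items():
    im=imaging.capture(c); cv2.imwrite(f'pics/p4_{c}.png',cv2.resize(im[y0:y1,x0:x1][:,:,::-1],None,fx=6,fy=6,interpolation=3))
s=read_state();print(s['position'],s['force'],s['opening'])
```

```text
[ 0.51890407  0.09933732 -0.01686124] [-0.65773931 -0.77984291  0.02910904] 0.3832285372628667
```

View pics/p4_scene.png

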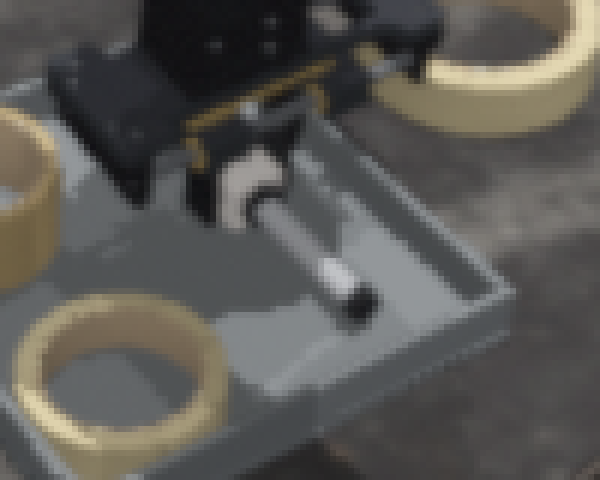

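View pics/p4_side.png

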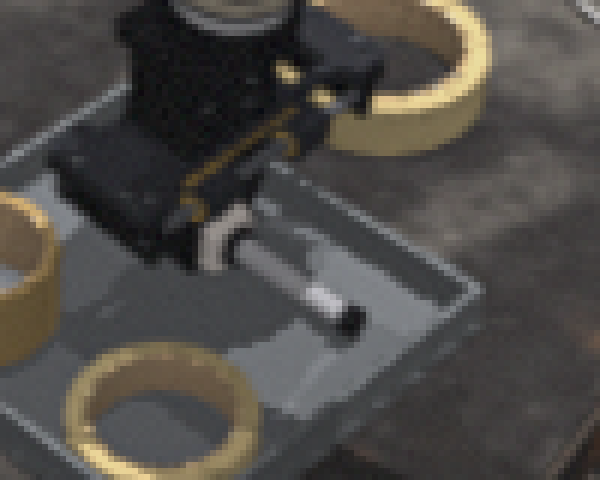

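{"api": "apply_moves", "payload": {
  "grip": 58,
  "steps": [
    {"x": 0,"y": 0,"z": 0,"spin": 0},
    {"x": 0,"y": 0,"z": 0,"spin": 0},
    {"x": 0,"y": 0,"z": 0,"spin": 0},
    {"x": 0,"y": 0,"z": 0,"spin": 0},
    {"x": 0,"y": 0,"z": 0,"spin": 0}
  ]
}}

```text
time_s: 13.75
position: [0.519, 0.1006, -0.0183]
tcp_rot: [[-0.167, 0.076, 0.983], [-0.986, -0.029, -0.165], [0.016, -0.997, 0.08]]
force: [0.1, 0.4, 0.6]
opening: 0.653
```

{"api": "apply_moves", "payload": {
  "steps": [
    {"x": -2,"y": 1,"z": 15,"spin": 0},
    {"x": -2,"y": 0,"z": 20,"spin": 0},
    {"x": -2,"y": 0,"z": 30,"spin": 0},
    {"x": 0,"y": 0,"z": 40,"spin": 0},
    {"x": 0,"y": 0,"z": 40,"spin": 0},
    {"x": -10,"y": 0,"z": 40,"spin": 0},
    {"x": 0,"y": 0,"z": 0,"spin": 0}
  ]
}}

```text
time_s: 14.45
position: [0.4987, 0.101, 0.1766]
tcp_rot: [[-0.168, 0.073, 0.983], [-0.986, -0.03, -0.166], [0.017, -0.997, 0.077]]
force: [0.9, -0.3, 0.3]
opening: 0.668
```

Run:
```python
from h import *
im=imaging.capture('wrist'); cv2.imwrite('pics/w11.png',im[:,:,::-1])
for c,(y0,y1,x0,x1) in {'scene':(140,320,185,345),'side':(190,270,230,330)}.items():
    im=imaging.capture(c); cv2.imwrite(f'pics/p5_{c}.png',cv2.resize(im[y0:y1,x0:x1][:,:,::-1],None,fx=3.3 if c=='scene' else 6,fy=3.3 if c=='scene' else 6,interpolation=3))
    if c=='scene': d=spotter.cut_out('spout','scene'); print(d[0]['score'],d[0]['rect']) if d else 0
s=read_state();print(s['position'],s['force'],s['opening'])
```

```text
0.91 [250.3, 225.9, 36.6, 38.2]
[0.49569725 0.10069479 0.17016533] [ 0.27601672 -0.36418592 -0.16884334] 0.6674110625750879
```

View pics/p5_scene.png

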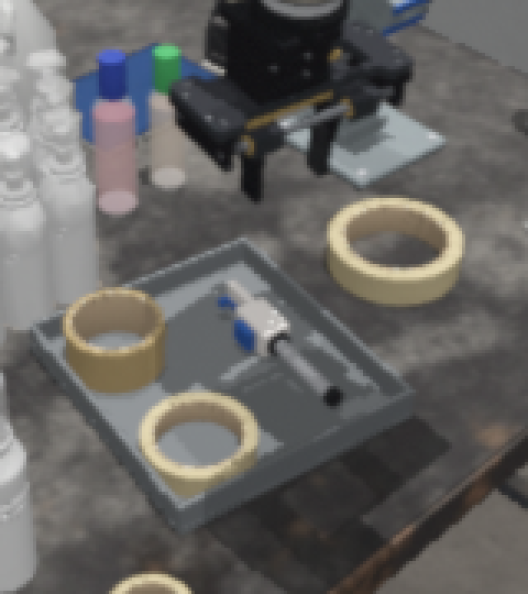

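View pics/p5_side.png

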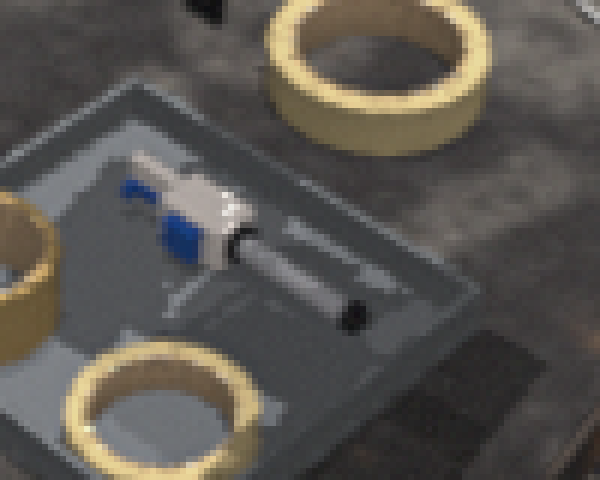

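View pics/w11.png

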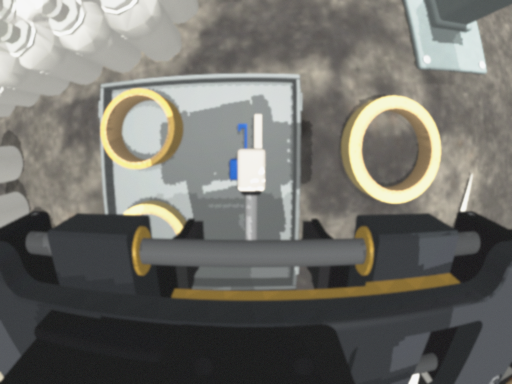

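Run:
```python
from h import *
p=imaging.camera_params('wrist')
A=onz('wrist',(251,170),.033,p);B=onz('wrist',(258,116),.018,p);q=np.array([.5113,.1608]);c,s=np.cos(-.1618),np.sin(-.1618)
d=A[:2]-q; print('collar tray',c*d[0]+s*d[1],-s*d[0]+c*d[1])
x=(B-A)[:2]; print('yaw rel',np.arctan2(x[1],x[0])+.1618)
print(job.hand_in())
```

```text
collar tray 0.015302434155216893 -0.0632977092317427
yaw rel -0.14128606298048108
the job is handed in; nothing more can be done
None
```

I took the spout off the stand and laid it flat in the free half of the tray. I then handed the job in at about 14.5 s on the robot clock; the interface reports no verdict.

**What I did**
- **Unlatching:** I squeezed the collar and button to about 38 mm, where the lip blocks it. Pushing the spout home took about 20 N, and the button then gave fully, to 33 mm.
- **Pulling out:** I drew the spout about 85 mm straight out along its slope with the button held in.
- **Laying down:** I carried it to the tray, let it pivot flat against the floor while still gripped, opened the fingers and lifted away.

**Last checks**
- **Spout:** The pictures show it flat, with the button out. The collar is about 15 mm lengthways and 63 mm to -y of the tray middle.
- **Angle:** I measured about 0.14 rad off the tray's length, using the off-axis tongue as the reference. That is rough, but the true angle looks smaller and the limit is 0.25 rad.
- **Surroundings:** Both tape rolls lie in the tray, and both dye bottles stand. The gripper is clear, with about 0 N on the wrist.

**What failed or disagreed**
- **First grasp:** It closed above the collar without touching it. The pictures showed the fingertips about 30 mm higher than the stated tool geometry implies, so I corrected for that and gripped again.
- **Tool tilt:** The tool drifted up to about 0.08 rad off vertical.
- **Pressing down:** The final press on the tray floor briefly read 37 N at the wrist. I did not confirm exactly which part touched the floor.
- **Height while held:** I estimated from the arm pose that the collar was within 27 mm of the floor while still gripped. I did not measure it directly.

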